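# Index the optics carousel and pin it

## Robot

A 6-joint arm with a two-finger parallel gripper is mounted at the origin on a cart in front of the work surface, level with it; the furniture and walls round the work are solid. World frame = base frame: x ahead of the robot, y to its left, z up, the work surface at z = 0. Lengths are in m, angles in degrees, forces in N, time in s.
With the tool pointing down it reaches from about 0.375 to 0.9 m from the base axis. Payload 3.1 kg.
Tool frame: the origin (TCP) lies on the centre line of the jaws, within the pads' length; the fingertips stand 8 mm ahead of it and the grasp point (between the pads) lies 11 mm behind it (bot.tip_extent is the distance from the TCP to the fingertips, in m); z points along the fingers, y is the line along which they close (so a half turn about z gives the same grasp; the last joint's range is limited). The gripper opens to 87 mm and grips with 3 to 60 N. Pads are 19 mm wide; open, the fingers measure 117 mm over their backs; the gripper's body (75 mm by 190 mm) begins 51 mm behind the grasp point.
Start: joints at [53.085, 30.224, 82.088, -0, 67.689, -10.227], TCP at [0.281, 0.558, 0.198] pointing down, gripper open.
Joint ranges: [-176.69, 176.69], [-43.24, 126.21], [12.49, 139.97], [-82, 262], [0, 151.66], [-163.58, 163.58]. Speed limits (degrees/s): [159.86, 159.86, 180, 180, 180, 180].

## Interface

Orientations are given as a 3x3 rotation matrix whose columns are the frame's x, y, z axes.
In Python, from rig import bot, vision, workorder gives the robot as it stands.
- The arm moves only by the shell command python3 -m handwheel 'ROWS'. ROWS is JSON, a list of rows, each an object with "delta_rot": the turn, a rotation vector about the tool's x, y, z in rad, a list of three; "xyz": the shift along the tool's x, y, z in mm, a list of three; "hand": the closure, from -1 (fully open) to 1 (shut). A call has exactly 5 rows; each row is the pose to reach, as a shift and turn from the pose commanded when the call began, along the tool's axes at that moment; what a row does not reach only later rows make up. A row lasts 1/8 s, in which the tool goes at most 62.5 mm and 10.7 degrees, less where a joint would pass 70% of its speed; a pose out of reach is approached as far as the arm can. A call with a gripper value outside its range is refused whole. The fingers move at their own pace and stop on an object; the grip force is fixed at half the most. Time passes only in rows, so rows that repeat a pose let the fingers close, or fill a call up. It gives the time, the measured TCP pose, the force, the opening and the grip force at its end, in the units of the state.
- bot.read_state(): the state, without advancing time (a new reading comes with each control period).
- vision.capture(name): name is "side" or "top"; returns the picture (400x640x3 uint8, red, green, blue); there is no depth.
- vision.camera_model(name): a dict with "camera_matrix" (3x3 intrinsics, pixels), "dist_coeffs" ([k1, k2, p1, p2, k3] as OpenCV has them; the pictures are not rectified), "camera_from_world" (4x4, takes a point from world to camera coordinates). Camera axes: x right, y up, looking along -z (the intrinsics and any distortion apply to the point x, -y, -z); pixel columns grow to the right and rows downward; lengths in m; the calibration is good to about 2 mm. A picture is of the moment at which its call begins. camera_model takes no time and is no camera call.
- workorder.hand_in(): hands the job in; it is judged then, once.
The state is a dict: "time_s": time; "joint_positions": joint angles; "qvel": joint speeds; "tau": joint torques, N m; "position": TCP position; "tcp_rot": TCP orientation; "force": force on the tool from outside, world axes, zero at the start; "moment": the same for the moment, N m; "opening": opening from 0.0 (shut) to 1.0 (fully open); "grasp_force": force on a finger pad.
Only numpy, scipy, OpenCV 4.12 (cv2) and the standard library are available. Lean on these libraries where they do the work, as an engineer would, in place of code of your own. Each camera call takes 0.05 s, during which the arm holds its last target. There are 200 camera calls.

## Task

Turn the carousel (the brass pegs are there to move it by) until the chrome objective faces the dark steel clevis, and lock it there with the red-headed pin: through the clevis' upper jaw, the hole in the carousel's lug and the lower jaw, pushed fully home against the sprung ball so that its head sits on the clevis. The plate was clamped by eye, so the lug's hole must be found by feel. Do not touch the objective, and leave the lens box, the sample box and the clamping fork where they are.

Things in the scene. Friction and masses are not known exactly. Their poses are not given: they have to be found in the camera images.
- hub (a point): Axis of the carousel, 36 mm above the table (top of the lugs). z up; its -x points to the clevis. Fixed black base plate, radius 72 mm, 8 mm high. The carousel turns either way without stops; about 2 to 3 N at a peg turns it; it stays where left. Its aluminium index plate (z 28 to 36 mm, radius 66 mm) has three lugs 120 degrees apart, reaching 99 mm from the axis, 84 mm wide.
- plate_top (a point): Centre of the black plate on the index plate: radius 66 mm, top 42 mm above the table. It carries objective, red cap (12 mm high) and black post holder (50 mm high) 120 degrees apart, one over each lug, and three pegs midway between. Each lug has an 11.5 mm hole 82 mm from the axis. The plate is clamped by eye: a hole may lie up to 6 degrees (8 mm) to either side of its object's line.
- jaw_mouth (a point): Top centre of the vertical hole in the clevis' upper jaw, 60 mm above the table, 82 mm from the carousel's axis. Fixed dark steel clevis, 40 mm wide; upper jaw z 38 to 60 mm, hole 10 mm, chamfered 1.5 mm. It begins 67 mm from the axis, so pegs pass beside it. Nothing of it stands higher, except 4 mm screw heads. With no hole below, the pin stands on the lug, its head's underside 24 mm above the jaw.
- lower_mouth (a point): Top centre of the 10.8 mm hole in the lower jaw (z 8 to 26 mm), straight below jaw_mouth; the lugs pass between the jaws with 2 mm gaps. A sprung ball at z 22 mm narrows it. A pin left standing in the upper jaw drops 17 to 21 mm to the ball by its weight when the lug's hole comes under it, and stops the carousel from turning; a push of 5 to 12 N then takes it home.
- objective_c (a point): Centre (half-way up) of the chrome and white microscope objective with a red ring, 27 mm wide, 47 mm high, screwed on the carousel 45 mm from its axis; top 90 mm above the table. It turns with the carousel and must not be touched.
- objective: The same objective's body; origin at the centre of its underside, 42.5 mm above the table.
- station (a point): Fixed point 45 mm from the carousel's axis on the line to the clevis hole, 42 mm above the table: the objective stands over it (up to 5 mm to either side) when its lug's hole is under the clevis hole.
- peg_0 (a point): Centre of the upper, graspable part (79 mm above the table) of a brass turning peg: upright round bar 10 mm thick, top 94 mm above the table, 58 mm from the axis. It stands 60 degrees anticlockwise of the objective, seen from above; 40 mm clear of the objective.
- peg_1 (a point): Centre of the upper, graspable part (79 mm above the table) of a brass turning peg: upright round bar 10 mm thick, top 94 mm above the table, 58 mm from the axis. It stands opposite the objective, seen from above; 40 mm clear of the objective.
- peg_2 (a point): Centre of the upper, graspable part (79 mm above the table) of a brass turning peg: upright round bar 10 mm thick, top 94 mm above the table, 58 mm from the axis. It stands 60 degrees clockwise of the objective, seen from above; 40 mm clear of the objective.
- pin_head (a point): Centre of the red head of the locking pin. Head 18 mm wide, 20 mm high; below it a steel shaft 9 mm thick, 48 mm long, ending in a 5 mm long cone with a flat 6 mm tip. About 90 g; z up along the pin. At the start it stands in a grey rest block (46 mm square, 38 mm high, foot 60 mm square), head's underside 53 mm above the table.
- pin_seat (a point): Centre of the underside of the pin's head, 10 mm below pin_head. It meets jaw_mouth when the pin is home.
- pin: The locking pin; origin at its tip, z up along it.
- lens_box: Bystander: black lidded lens box 52 x 52 x 43 mm, origin at the centre of its underside.
- gel_box: Bystander: small flat sample box 52 x 52 x 16 mm, origin at the centre of its underside.
- fork: Bystander: steel clamping fork 28 x 75 x 14 mm, origin at the centre of its underside.

How it is judged (in metres and radians):
At the end, for the whole second after the job is handed in: The objective faces the clevis (within 9 mm of the station, seen from above) and the pin is home through both jaws and the lug: the underside of its head within 3 mm of the clevis' top face and of the hole's axis, the pin upright within 0.08 rad, everything at rest (horizontal distance between objective_c and station below 0.009 m and z of pin_seat in the frame of jaw_mouth below 0.003 m and horizontal distance between pin_seat and jaw_mouth below 0.003 m and angle between pin_head's own z axis and vertical below 0.08 rad and linear speed of pin below 0.02 m/s); the robot touches nothing.
It fails at once if the objective is touched (contact force between any of the fingers, the arm and objective above 1 N).
It fails at once if a bystander (lens box, sample box, clamping fork) is moved more than 30 mm (distance of any of lens_box, gel_box, fork from where it was at the start of the episode above 0.03 m).
It also fails if it takes over 72 s, if anything falls off the work surface, if the arm or the gripper's body presses on something with over 40 N, if the wrist force passes 120 N, or if a joint passes its speed limit or range.

## Working session

There is one attempt and no reset: what is moved stays moved. The work goes in short steps, Python scripts to look and compute and a shell command to move; the robot and the scene stay as the last step left them, time stands still between calls to the robot, and variables do not carry over. Pictures are saved under pics/ and viewed, at most 10 in all, crops included, and the job is handed in when it is done.

```bash
mkdir -p pics; ls; python3 - <<'E'
from rig import bot, vision
import cv2,numpy as np
for n in("top","side"):
    im=vision.capture(n); cv2.imwrite(f"pics/{n}0.png",im[:,:,::-1])
    m=vision.camera_model(n); print(n,np.array(m["camera_matrix"]).round(1).tolist(),m["dist_coeffs"],np.array(m["camera_from_world"]).round(3).tolist())
s=bot.read_state(); print({k:np.round(v,3).tolist() for k,v in s.items()}, bot.tip_extent)
E
```

```text
pics
top [[451.4, 0.0, 317.2], [0.0, 451.4, 202.0], [0.0, 0.0, 1.0]] [-0.0825183  0.         0.         0.         0.       ] [[0.027, -0.999, 0.02, 0.063], [0.995, 0.029, 0.092, -0.61], [-0.093, 0.018, 0.996, -1.209], [0.0, 0.0, 0.0, 1.0]]
side [[454.4, 0.0, 316.6], [0.0, 454.4, 195.4], [0.0, 0.0, 1.0]] [-0.09788739  0.          0.          0.          0.        ] [[0.838, -0.545, -0.022, -0.482], [0.263, 0.37, 0.891, -0.248], [-0.477, -0.753, 0.454, -1.144], [0.0, 0.0, 0.0, 1.0]]
{'time_s': 0.1, 'joint_positions': [53.084, 30.274, 82.146, -0.0, 67.69, -10.227], 'qvel': [0.028, -0.084, -0.048, -0.065, -0.01, -0.064], 'tau': [0.0, -44.099, -17.715, 0.064, 0.053, -0.0], 'position': [0.28, 0.558, 0.198], 'tcp_rot': [[-0.893, 0.449, -0.001], [0.449, 0.893, -0.002], [0.0, -0.002, -1.0]], 'force': [0.16, -0.314, -0.508], 'moment': [-0.002, -0.009, -0.015], 'grasp_force': 0.0, 'opening': 0.999} 0.008
```

View pics/top0.png

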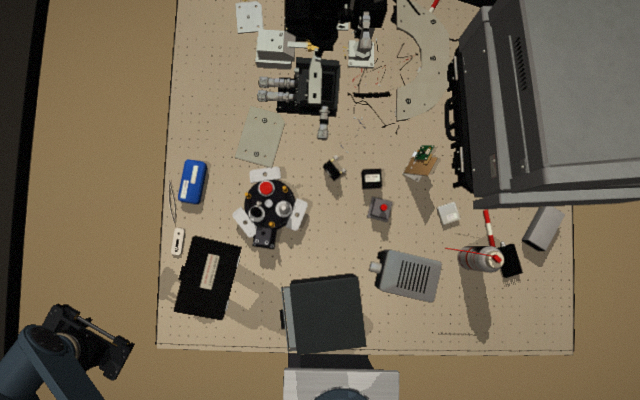

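View pics/side0.png

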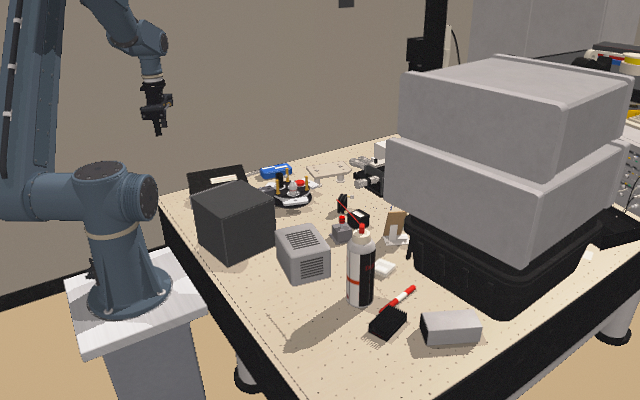

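The top view shows the carousel at about (268,204), clevis at (264,237) and pin at (381,209). The side view shows a dark box standing in front of the carousel. I'll enlarge the top view next.

```bash
python3 - <<'E'
import cv2
im=cv2.imread("pics/top0.png")
cv2.imwrite("pics/crop0.png",cv2.resize(im[160:255,225:325],None,fx=6,fy=6,interpolation=cv2.INTER_CUBIC))
im=cv2.imread("pics/side0.png")
cv2.imwrite("pics/crop1.png",cv2.resize(im[160:250,260:370],None,fx=6,fy=6,interpolation=cv2.INTER_CUBIC))
E
cat > h.py <<'E'
import numpy as np,cv2
from rig import vision
def _m(n):
    m=vision.camera_model(n);return np.array(m["camera_matrix"]),np.array(m["dist_coeffs"]),np.array(m["camera_from_world"])
def px2w(n,u,v,z):
    K,d,T=_m(n)
    a=cv2.undistortPoints(np.array([[[u,v]]],float),K,d)[0,0]
    r=T[:3,:3].T@np.array([a[0],-a[1],-1.]);c=-T[:3,:3].T@T[:3,3]
    return c+r*(z-c[2])/r[2]
def w2px(n,p):
    K,d,T=_m(n);q=T[:3,:3]@np.array(p)+T[:3,3]
    return cv2.projectPoints(np.array([[q[0],-q[1],-q[2]]]),np.zeros(3),np.zeros(3),K,d)[0][0,0]
E
```

```text
(no output)
```

View pics/crop0.png

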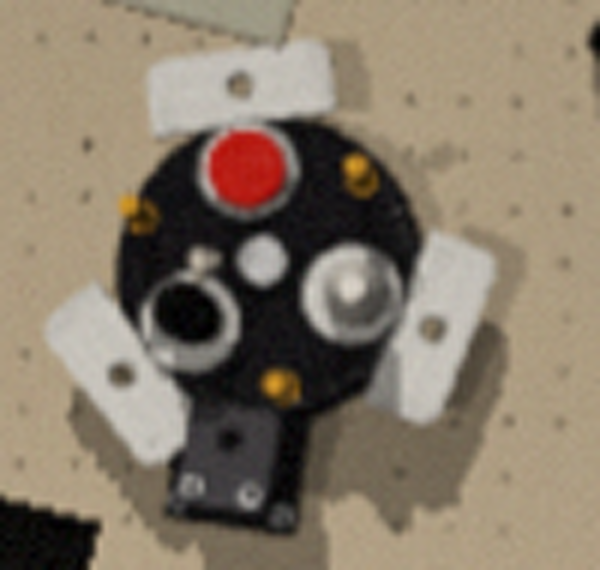

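View pics/crop1.png

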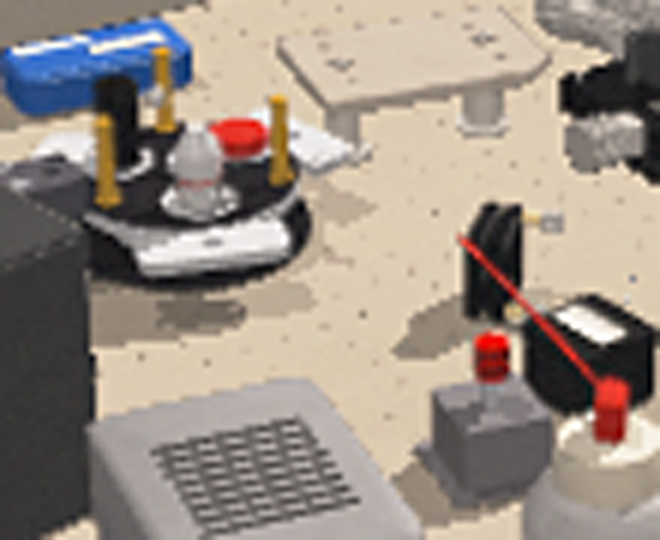

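The crop shows the lug holes (crop px) at top (240,83), right (432,328) and left (122,374), the peg tops at (130,207), (357,167) and (275,384), and the clevis hole at (230,438). The objective's top is at (350,285). In the side crop the pin head is centred at about (491,357).

```bash
python3 - <<'E'
from h import *
f=lambda u,v,z:px2w("top",225+u/6-.42,160+v/6-.42,z)
H=np.array([f(240,83,.036),f(432,328,.036),f(122,374,.036)]);hub=H.mean(0)
jaw=f(230,438,.06);P=[("peg1",f(130,207,.094)),("peg0",f(357,167,.094)),("peg2",f(275,384,.094)),("obj",f(350,283,.09)),("hO",H[1]),("hR",H[0]),("hB",H[2]),("jaw",jaw),("redcap",f(246,168,.054))]
print("hub",hub)
pp=np.array([p for _,p in P[:3]]);print("peg centroid",pp.mean(0))
for n,p in P:
    d=p-hub;print(n,p.round(4),"r",np.hypot(*d[:2]).round(4),"ang",np.degrees(np.arctan2(d[1],d[0])).round(1))
print("pin top",px2w("top",382.5,208,.073))
print("pin side", px2w("side",260+491/6-.4,160+357/6-.4,.063))
for n,u,v in(("boxtop",325,273),("boxBL",283,285),("case",208,240)): print(n,px2w("top",u,v,.12),px2w("top",u,v,.0))
E
```

```text
hub [0.60080462 0.21180137 0.036     ]
peg centroid [0.59938072 0.21131262 0.094     ]
peg1 [0.6175 0.2656 0.094 ] r 0.0564 ang 72.7
peg0 [0.6378 0.1681 0.094 ] r 0.0572 ang -49.8
peg2 [0.5429 0.2002 0.094 ] r 0.0591 ang -168.7
obj [0.5876 0.1697 0.09  ] r 0.0441 ang -107.4
hO [0.5726 0.1351 0.036 ] r 0.0817 ang -110.2
hR [0.682 0.226 0.036] r 0.0824 ang 9.9
hB [0.5478 0.2743 0.036 ] r 0.0819 ang 130.3
jaw [0.5199 0.2221 0.06  ] r 0.0816 ang 172.8
redcap [0.6408 0.22   0.054 ] r 0.0409 ang 11.6
pin top [ 0.59313108 -0.09264813  0.073     ]
pin side [ 0.60010959 -0.09662958  0.063     ]
boxtop [0.42180378 0.05722814 0.12      ] [0.41423496 0.05252302 0.        ]
boxBL [0.38927584 0.16133586 0.12      ] [0.37827991 0.16759944 0.        ]
case [0.49588132 0.35371528 0.12      ] [0.49611725 0.3802478  0.        ]
```

```bash
python3 - <<'E'
import cv2
im=cv2.imread("pics/top0.png")
cv2.imwrite("pics/crop2.png",cv2.resize(im[190:230,360:405],None,fx=12,fy=12,interpolation=cv2.INTER_CUBIC))
E
```

```text
(no output)
```

View pics/crop2.png

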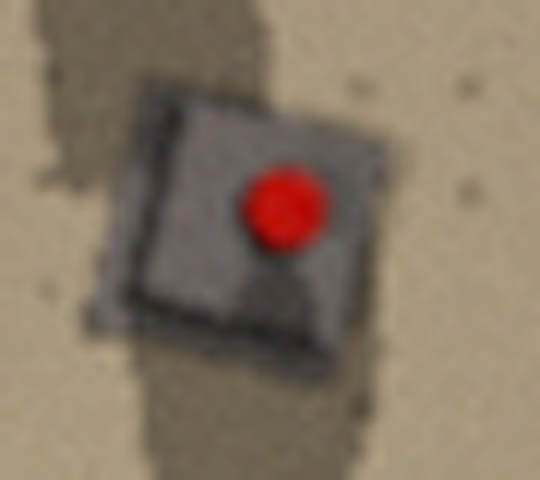

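The head top is at crop (287,207), so image px (383.4,206.8). The plan is to grip peg_1, which is opposite the objective, and turn about -77° clockwise. I'll write a helper that works out the shift and turn.

```bash
cat > goal.py <<'E'
# usage: goal.py x,y,z,yaw ... (world m, deg) -> shift(mm)/turn from the present pose
import sys,numpy as np
from scipy.spatial.transform import Rotation as Ro
from rig import bot
s=bot.read_state();R=np.array(s["tcp_rot"]);p=np.array(s["position"])
print("t",round(s["time_s"],2),"p",p.round(4),"yaw",np.degrees(np.arctan2(R[1,1],R[0,1])).round(1),"F",np.round(s["force"],1),"open",round(s["opening"],3))
for a in sys.argv[1:]:
    x,y,z,w=map(float,a.split(","));c,q=np.cos(np.radians(w)),np.sin(np.radians(w))
    G=np.array([[-q,c,0],[c,q,0],[0,0,-1]])
    print(a,"xyz",(R.T@(np.array([x,y,z])-p)*1000).round(1).tolist(),"rot",Ro.from_matrix(R.T@G).as_rotvec().round(3).tolist())
E
python3 goal.py 0.449,0.412,0.18,23 0.6175,0.2656,0.16,-17.3
python3 -c "
from h import *
print(px2w('top',383.4,206.8,.073))"
```

```text
t 0.1 p [0.2803 0.5579 0.1976] yaw 63.3 F [ 0.2 -0.3 -0.5] open 0.999
0.449,0.412,0.18,23 xyz [-216.3, -54.5, 17.6] rot [-0.002, 0.0, 0.704]
0.6175,0.2656,0.16,-17.3 xyz [-432.6, -109.6, 37.6] rot [-0.002, 0.001, 1.407]
[ 0.59638752 -0.09500412  0.073     ]
```

```bash
python3 -m handwheel '[{"xyz":[-43,-11,3],"delta_rot":[0,0,0.14],"hand":0.08},{"xyz":[-87,-22,6],"delta_rot":[0,0,0.28],"hand":0.08},{"xyz":[-130,-33,10],"delta_rot":[0,0,0.42],"hand":0.08},{"xyz":[-174,-44,14],"delta_rot":[0,0,0.56],"hand":0.08},{"xyz":[-217,-55,18],"delta_rot":[-0.002,0,0.704],"hand":0.08}]'
python3 goal.py 0.6175,0.2656,0.16,-17.3
```

```text
time_s: 0.72
position: [0.4507, 0.4106, 0.1799]
tcp_rot: [[-0.386, 0.923, 0.001], [0.923, 0.386, 0.001], [0.001, 0.001, -1.0]]
force: [0.4, 0.3, -0.1]
opening: 0.527
grasp_force: 0.0
t 0.72 p [0.4507 0.4106 0.1799] yaw 22.7 F [ 0.4  0.3 -0.1] open 0.527
0.6175,0.2656,0.16,-17.3 xyz [-198.2, 97.9, 19.9] rot [0.001, -0.001, 0.698]
```

```bash
python3 -m handwheel '[{"xyz":[-50,25,5],"delta_rot":[0,0,0.17],"hand":0.08},{"xyz":[-100,49,10],"delta_rot":[0,0,0.35],"hand":0.08},{"xyz":[-150,74,15],"delta_rot":[0,0,0.52],"hand":0.08},{"xyz":[-198,98,20],"delta_rot":[0,0,0.698],"hand":0.08},{"xyz":[-198,98,20],"delta_rot":[0,0,0.698],"hand":0.08}]'
python3 goal.py 0.6175,0.2656,0.069,-17.3; python3 - <<'E'
from rig import vision
import cv2,numpy as np
a=vision.capture("top")[150:260,215:335,::-1]; b=vision.capture("side")[140:250,240:360,::-1]
cv2.imwrite("pics/a1.png",cv2.resize(np.hstack([a,b]),None,fx=3.3,fy=3.3,interpolation=cv2.INTER_CUBIC))
E
```

```text
time_s: 1.35
position: [0.6203, 0.2643, 0.1593]
tcp_rot: [[0.298, 0.955, 0.002], [0.955, -0.298, 0.0], [0.001, 0.002, -1.0]]
force: [-0.5, -0.4, 0.4]
opening: 0.463
grasp_force: 0.0
t 1.35 p [0.6203 0.2643 0.1593] yaw -17.3 F [-0.5 -0.4  0.4] open 0.463
0.6175,0.2656,0.069,-17.3 xyz [0.4, -3.2, 90.3] rot [0.002, -0.001, -0.001]
```

View pics/a1.png

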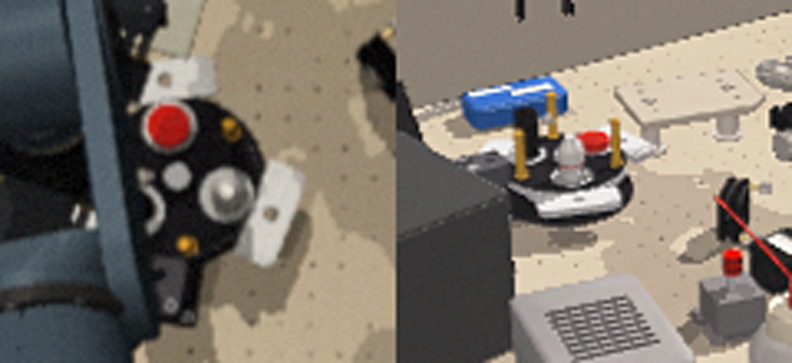

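The arm hides peg_1 in the top view. In the side view the fingers are spread above peg_1 at (553,110). Going down and gripping.

```bash
python3 -m handwheel '[{"xyz":[0.4,-3.2,20],"delta_rot":[0,0,0],"hand":0.08},{"xyz":[0.4,-3.2,45],"delta_rot":[0,0,0],"hand":0.08},{"xyz":[0.4,-3.2,70],"delta_rot":[0,0,0],"hand":0.08},{"xyz":[0.4,-3.2,90],"delta_rot":[0,0,0],"hand":0.08},{"xyz":[0.4,-3.2,90],"delta_rot":[0,0,0],"hand":1}]'
python3 -m handwheel '[{"xyz":[0,0,0],"delta_rot":[0,0,0],"hand":1},{"xyz":[0,0,0],"delta_rot":[0,0,0],"hand":1},{"xyz":[0,0,0],"delta_rot":[0,0,0],"hand":1},{"xyz":[0,0,0],"delta_rot":[0,0,0],"hand":1},{"xyz":[0,0,0],"delta_rot":[0,0,0],"hand":1}]'
python3 - <<'E'
import numpy as np,os
from h import *
h=np.array([.6003,.2115])
from rig import bot
p=np.array(bot.read_state()["position"])[:2]-h;print(np.hypot(*p),np.degrees(np.arctan2(p[1],p[0])))
a=[]
for th in (61,50,39,28,17,6,-4.5):
    t=np.radians(th);a.append(f"{h[0]+.058*np.cos(t):.4f},{h[1]+.058*np.sin(t):.4f},0.069,{th-90:.1f}")
os.system("python3 goal.py "+" ".join(a))
E
```

```text
time_s: 2.08
position: [0.6122, 0.2698, 0.0687]
tcp_rot: [[0.291, 0.957, -0.003], [0.957, -0.291, 0.0], [-0.0, -0.003, -1.0]]
force: [-0.2, -0.5, -0.3]
opening: 0.409
grasp_force: 0.0
time_s: 2.7
position: [0.6147, 0.2692, 0.0707]
tcp_rot: [[0.293, 0.956, 0.002], [0.956, -0.293, 0.001], [0.002, 0.001, -1.0]]
force: [0.0, -0.4, -0.9]
opening: 0.007
grasp_force: 0.0
t 2.7 p [0.6147 0.2692 0.0707] yaw -17.0 F [ 0.  -0.4 -0.9] open 0.007
0.6284,0.2622,0.069,-29.0 xyz [-2.7, 15.2, 1.7] rot [0.001, -0.002, 0.209]
0.6376,0.2559,0.069,-40.0 xyz [-6.0, 25.8, 1.7] rot [0.001, -0.002, 0.401]
0.6454,0.2480,0.069,-51.0 xyz [-11.3, 35.6, 1.7] rot [0.001, -0.002, 0.593]
0.6515,0.2387,0.069,-62.0 xyz [-18.4, 44.1, 1.7] rot [0.0, -0.002, 0.785]
0.6558,0.2285,0.069,-73.0 xyz [-26.9, 51.2, 1.7] rot [0.0, -0.002, 0.977]
0.6580,0.2176,0.069,-84.0 xyz [-36.6, 56.5, 1.7] rot [-0.0, -0.002, 1.169]
0.6581,0.2069,0.069,-94.5 xyz [-46.8, 59.8, 1.7] rot [-0.0, -0.002, 1.352]
0.059438739001888716 76.0143976871381
```

The jaws shut completely, so they missed the peg. Looking.

```bash
python3 - <<'E'
from rig import vision,bot
from h import *
b=vision.capture("side")[150:230,250:340,::-1]; a=vision.capture("top")[150:230,225:315,::-1]
cv2.imwrite("pics/a2.png",cv2.resize(np.hstack([a,b]),None,fx=4.4,fy=4.4,interpolation=cv2.INTER_CUBIC))
p=np.array(bot.read_state()["position"]);print(p,w2px("side",p-[0,0,.008]),w2px("side",[.6175,.2656,.094]),w2px("side",[.6175,.2656,.064]),w2px("side",[.6378,.1681,.094]),w2px("side",[.5429,.2002,.094]))
E
```

```text
[0.61461659 0.26917257 0.07052126] [284.36443268 175.87776522] [285.10030325 167.8722478 ] [285.54547687 175.6397768 ] [304.56179346 175.81338373] [275.25244583 179.49906304]
```

View pics/a2.png

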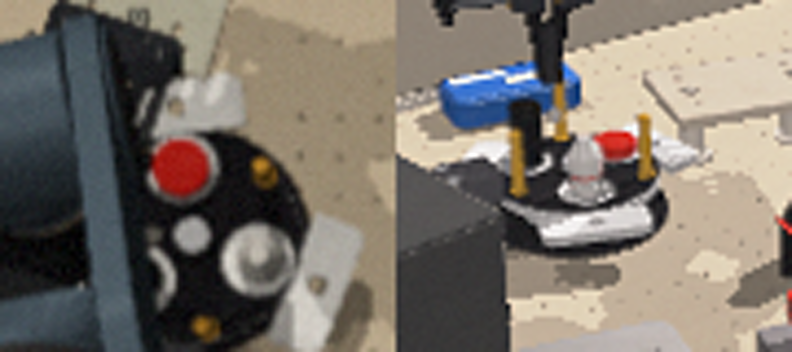

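The side view shows the shut fingers at about px (285,169) and the peg top at about (287,169). All three pegs sit about 2 px right of where the top view predicts them. I'll check pixel classes around the tip.

```bash
python3 - <<'E'
from rig import vision
from h import *
im=vision.capture("side").astype(int)
for v in range(150,186):
    s=""
    for u in range(268,312):
        r,g,b=im[v,u]
        s+= "P" if r>b*1.9 and g>b*1.3 and r>70 else "R" if r>2*g and r>90 else "#" if r+g+b<130 else "B" if b>r*1.4 else "." if r+g+b>450 else "-"
    print(v,s)
print([w2px("side",[x,y,.063]).round(1).tolist() for x,y in((.5927,-.0966),(.5964,-.095))])
t=vision.capture("side")
m=(t[...,0]>120)&(t[...,1]<60)&(t[...,2]<60); v,u=np.nonzero(m[205:235,325:360]);print("pinhead side px",u.mean()+325,v.mean()+205,len(u))
E
```

```text
150 ---------##---##-#P----#--------------------
151 ---##-----#-##-#--###-##--------------------
152 ------------####--###-----------------------
153 ------------###---###-----------------------
154 ------------#########-----------------------
155 ------------#########-----------------------
156 -------------########---------------------..
157 -------------########-----------------......
158 -------------########-------------..........
159 -------------#######----------..............
160 --------------######------..................
161 --------------######---...-.................
162 --------------#####-........................
163 --------------#####-........................
164 ---------BBBBB##--#B........................
165 ------BBBBBBBB#####BB.......................
166 -BBB...BBBBB.--####BBBB.....................
167 ....BBB.......-##-##BBBB....................
168 BBBBBBB....BBBBB#--#-BBB..............-.....
169 BBBBBBBBBBBBBBBBB-PP-BBB..............--....
170 BBBBBBBBBBBBBBBBB-PP-BBB...............--...
171 BBBBBBBBBBBBBBBBB-PP-BBB................--..
172 BBBBBBBBBBBBBBBBBBPP-BBB.................--.
173 BBBBBBBB######BBBBPP-BBB.................--.
174 BBBBBBBB#######BBB-P---...................--
175 BBBBBBBB#######B----P......................-
176 BBBBBBBB#######.----.................PPP....
177 BBBBBBB-#######----P-................PPP....
178 BB------#######...PPP................-PP....
179 ----....-P-####...PPP................-PP....
180 ........PPP####...PPP--....-.RRPPPP..-PP....
181 ........PPP####---PPPP-...-RRRRRPPRP.PPP....
182 ........PPP###########-.....RRRRRRRRRPPP.-..
183 ........-PP######--##-......-RPRRRRRRPPP....
184 ........PPP####---##--.......RPRRPPR.PPP....
185 ........PPP####-.-##-........-RRRRR-.-PP-...
[[339.4, 219.8], [340.1, 219.2]]
pinhead side px 349.28 219.12 50
```

```bash
python3 - <<'E'
from h import *
from rig import bot
s=bot.read_state();print(np.round(s["position"],4),np.round(s["force"],2),s["opening"],s["time_s"])
print("start tip",w2px("side",[.2803,.5579,.190]),"seen ~158,135; top:",w2px("top",[.2803,.5579,.190]))
print("hover tip",w2px("side",[.6203,.2643,.1513]),"seen 284.7,144.6")
print("now tip",w2px("side",[.6147,.2692,.0625]),w2px("side",[.6147,.2692,.0825]))
print("behind",px2w("side",286,168.5,.0625))
E
```

```text
[0.6146 0.2692 0.0705] [ 1.39  0.27 -0.3 ] 0.0021764962506458873 2.9
start tip [162.2466243  139.32264837] seen ~158,135; top: [111.95674711 328.5433462 ]
hover tip [285.1238997  152.61215736] seen 284.7,144.6
now tip [284.38143986 175.87489107] [284.07919027 170.71878137]
behind [0.65177304 0.32291683 0.0625    ]
```

The fingertips look about 7 px (20–25 mm) higher in the side view than the state suggests. The missed grasp fits that too. I'll probe gently downward over the peg to check.

```bash
python3 -m handwheel '[{"xyz":[0,3,0],"delta_rot":[0,0,0],"hand":1},{"xyz":[0,5,0],"delta_rot":[0,0,0],"hand":1},{"xyz":[0,5,3],"delta_rot":[0,0,0],"hand":1},{"xyz":[0,5,6],"delta_rot":[0,0,0],"hand":1},{"xyz":[0,5,6],"delta_rot":[0,0,0],"hand":1}]'
cat > look.py <<'E'
import sys
from h import *
im=vision.capture(sys.argv[1]).astype(int);u0,u1,v0,v1=map(int,sys.argv[2:6])
for v in range(v0,v1):
    s=""
    for u in range(u0,u1):
        r,g,b=im[v,u]
        s+= "P" if r>b*1.9 and g>b*1.3 and r>70 else "R" if r>2*g and r>90 else "#" if r+g+b<130 else "B" if b>r*1.4 else "." if r+g+b>450 else "-"
    print(v,s)
E
python3 look.py side 272 300 160 178
```

```text
time_s: 3.52
position: [0.6224, 0.2671, 0.0699]
tcp_rot: [[0.292, 0.956, 0.008], [0.956, -0.292, 0.001], [0.003, 0.008, -1.0]]
force: [-2.6, -3.7, 20.4]
opening: 0.005
grasp_force: 10.3
160 ------------######----......
161 ------------######-.........
162 ------------######..........
163 -------------####-..........
164 -----BBBBBBB######..........
165 --BBBBBBBBBBB#####..........
166 ...BBBBB....-#####B.........
167 BBB.........-#####BB........
168 BBB....BBBBBBB#--BBB........
169 BBBBBBBBBBBBBBPPPBBB........
170 BBBBBBBBBBBBBBPPPBBB........
171 BBBBBBBBBBBBBBPPPBBB........
172 BBBBBBB##BBBBB-PPBBB........
173 BBBB#######BBB-PPBBB........
174 BBBB#######BB---P--.........
175 BBBB#######-----P...........
176 BBBB#######-.---P...........
177 BBBB#######-.---P...........
```

Contact of 20 N at a reading of z=0.070 means the real tips are about 24 mm higher than the reading implies (tip z ≈ reading + 0.024). The fingers now stand on the peg's top. I'll lift, open and regrasp with that offset.

```bash
python3 -m handwheel '[{"xyz":[0,5,-2],"delta_rot":[0,0,0],"hand":0.08},{"xyz":[0,5,-10],"delta_rot":[0,0,0],"hand":0.08},{"xyz":[0,5,-10],"delta_rot":[0,0,0],"hand":0.08},{"xyz":[0,5,-10],"delta_rot":[0,0,0],"hand":0.08},{"xyz":[0,5,-10],"delta_rot":[0,0,0],"hand":0.08}]'; python3 goal.py 0.621,0.266,0.038,-19
```

```text
time_s: 4.2
position: [0.6236, 0.2663, 0.0737]
tcp_rot: [[0.293, 0.956, 0.0], [0.956, -0.293, 0.001], [0.001, -0.0, -1.0]]
force: [-0.8, -0.3, -0.5]
opening: 0.435
grasp_force: 0.0
t 4.2 p [0.6236 0.2663 0.0737] yaw -17.0 F [-0.8 -0.3 -0.5] open 0.435
0.621,0.266,0.038,-19 xyz [-1.0, -2.4, 35.7] rot [-0.0, -0.001, 0.035]
```

```bash
python3 -m handwheel '[{"xyz":[-1,-2,0],"delta_rot":[0,0,0.035],"hand":0.08},{"xyz":[-1,-2,10],"delta_rot":[0,0,0.035],"hand":0.08},{"xyz":[-1,-2,20],"delta_rot":[0,0,0.035],"hand":0.08},{"xyz":[-1,-2,30],"delta_rot":[0,0,0.035],"hand":0.08},{"xyz":[-1,-2,36],"delta_rot":[0,0,0.035],"hand":0.08}]'
python3 -m handwheel '[{"xyz":[0,0,0],"delta_rot":[0,0,0],"hand":1},{"xyz":[0,0,0],"delta_rot":[0,0,0],"hand":1},{"xyz":[0,0,0],"delta_rot":[0,0,0],"hand":1},{"xyz":[0,0,0],"delta_rot":[0,0,0],"hand":1},{"xyz":[0,0,0],"delta_rot":[0,0,0],"hand":1}]'
```

```text
time_s: 4.82
position: [0.6214, 0.2658, 0.0372]
tcp_rot: [[0.326, 0.945, -0.0], [0.945, -0.326, 0.001], [0.001, -0.0, -1.0]]
force: [0.9, 0.3, -0.7]
opening: 0.46
grasp_force: 0.0
time_s: 5.45
position: [0.6234, 0.2661, 0.0391]
tcp_rot: [[0.326, 0.945, 0.004], [0.945, -0.326, 0.002], [0.003, 0.004, -1.0]]
force: [3.2, 0.3, -0.1]
opening: 0.108
grasp_force: 30.0
```

The peg is gripped (opening 9.4 mm, 30 N). A hub at (0.605,0.211) gives r=58 mm and 71.5°, which fits the arm's frame. Computing the arc.

```bash
cat > arc.py <<'E'
# arc.py hx hy dz deg... : rows turning gripped peg about hub by the given degrees
import sys,numpy as np
from scipy.spatial.transform import Rotation as Ro
from rig import bot
s=bot.read_state();R=np.array(s["tcp_rot"]);p=np.array(s["position"]);h=np.array([float(sys.argv[1]),float(sys.argv[2]),p[2]])
d=p-h;print("r",np.hypot(d[0],d[1]).round(4),"ang",np.degrees(np.arctan2(d[1],d[0])).round(2),"F",np.round(s["force"],1),"radial F",(np.array(s["force"])[:2]@d[:2]/np.hypot(d[0],d[1])).round(1))
u=d/np.linalg.norm(d)*.058
for a in sys.argv[3:]:
    Q=Ro.from_euler("z",float(a),degrees=True).as_matrix()
    print(a,(R.T@(h+Q@u-p)*1000).round(1).tolist(),(R.T@np.array([0,0,np.radians(float(a))])).round(3).tolist())
E
python3 arc.py .605 .211 -10 -20 -30 -40
```

```text
r 0.0581 ang 71.53 F [ 3.2  0.3 -0.1] radial F 1.3
-10 [-0.8, 10.1, 0.0] [-0.001, -0.001, 0.175]
-20 [-3.4, 19.9, 0.1] [-0.001, -0.001, 0.349]
-30 [-7.5, 29.1, 0.1] [-0.002, -0.002, 0.524]
-40 [-13.3, 37.4, 0.1] [-0.002, -0.002, 0.698]
```

```bash
python3 -m handwheel '[{"xyz":[-0.8,10,0],"delta_rot":[0,0,0.175],"hand":1},{"xyz":[-3.4,20,0],"delta_rot":[0,0,0.35],"hand":1},{"xyz":[-7.5,29,0],"delta_rot":[0,0,0.525],"hand":1},{"xyz":[-13.3,37.4,0],"delta_rot":[0,0,0.7],"hand":1},{"xyz":[-13.3,37.4,0],"delta_rot":[0,0,0.7],"hand":1}]'; python3 arc.py .605 .211 -10 -20 -30 -36; python3 look.py side 255 312 162 200
```

```text
time_s: 6.08
position: [0.6533, 0.2403, 0.039]
tcp_rot: [[0.858, 0.514, 0.002], [0.514, -0.858, 0.0], [0.002, 0.0, -1.0]]
force: [1.6, -2.1, 2.8]
opening: 0.104
grasp_force: 30.0
r 0.0565 ang 31.28 F [ 1.6 -2.1  2.8] radial F 0.2
-10 [0.7, 10.1, 0.0] [-0.0, -0.0, 0.175]
-20 [-1.9, 19.8, 0.0] [-0.001, -0.0, 0.349]
-30 [-6.1, 29.0, 0.0] [-0.001, -0.0, 0.524]
-36 [-9.4, 34.1, 0.0] [-0.001, -0.0, 0.628]
162 --------------------------------....--####-.-####-.......
163 ----------------------------..BB....--##--#--####-.......
164 ----------------------BBBBBBBBBBBB...-#####--####........
165 -------------------BBBBBBBBBBB..BB...-####-######........
166 --------------BBB...BBBBB........BBB.--##########........
167 ---------........BBB.........BBBBBBBB--###--####-........
168 ------B.....BBBBBBBB....BBBBBBBBBBBBB.-###PP####-..-.....
169 -----BBBBBBBBBBBBBBBBBBBBBBBBBBBBBBBB.-###PP-###-..--....
170 -----BBBBBBBBBBBBBBBBBBBBBB######BBBB.--##PP-###....--...
171 -.-.-BBBBBBBBBBBBBBBBBBBBB#######BBBB.--##P-####-....--..
172 ..---BBBBBBBBBBBBBBBBBBBBB#######BBBB..-##P-####-.....--.
173 ---..-BBBBB
[... 958 characters left out ...]
----PPPRRRRR--....
189 ---------------------####-.....----------#PPPPRR---..--..
190 --------------------####---R--------#----#PPP---..--##...
191 --------.-----------###---.....--..-#------PPP#######-...
192 --------------------###-.-...---...--####-PPPP#---##--...
193 --------------------##-..--.........-#####PPPP----#--....
194 --------------------###-..--.--...--#--###PPPPP##--..--..
195 ----------------------##-....-----#########-P##---..-#---
196 ------------------------------##############---..---##---
197 --------------------....------#---##--------..--.-#######
198 -------------------..........----------.......---#---###-
199 -------------------.....-...............-..-----##----##-
```

```bash
python3 -m handwheel '[{"xyz":[0.5,10,0],"delta_rot":[0,0,0.175],"hand":1},{"xyz":[-2,20,0],"delta_rot":[0,0,0.35],"hand":1},{"xyz":[-6,29,0],"delta_rot":[0,0,0.524],"hand":1},{"xyz":[-9.4,34.1,0],"delta_rot":[0,0,0.628],"hand":1},{"xyz":[-9.4,34.1,0],"delta_rot":[0,0,0.628],"hand":1}]'; python3 arc.py .605 .211 -1
python3 -m handwheel '[{"xyz":[0,0,0],"delta_rot":[0,0,0],"hand":0.2},{"xyz":[0,0,0],"delta_rot":[0,0,0],"hand":0.2},{"xyz":[0,0,-20],"delta_rot":[0,0,0],"hand":0.2},{"xyz":[0,0,-50],"delta_rot":[0,0,0],"hand":0.1},{"xyz":[0,0,-100],"delta_rot":[0,0,0],"hand":0.1}]'
python3 goal.py 0.6,-0.09,0.15,-97 0.6,-0.09,0.10,-97
```

```text
time_s: 6.75
position: [0.6602, 0.2068, 0.039]
tcp_rot: [[0.996, -0.086, -0.003], [-0.086, -0.996, 0.0], [-0.003, -0.0, -1.0]]
force: [-3.0, -1.7, 5.9]
opening: 0.106
grasp_force: 30.0
r 0.0553 ang -4.33 F [-3.  -1.7  5.9] radial F -2.8
-1 [2.7, 1.0, -0.0] [0.0, 0.0, 0.017]
time_s: 7.38
position: [0.6611, 0.207, 0.1387]
tcp_rot: [[0.996, -0.088, -0.002], [-0.088, -0.996, 0.001], [-0.002, -0.001, -1.0]]
force: [-0.5, 0.2, -0.4]
opening: 0.437
grasp_force: 0.0
t 7.38 p [0.6611 0.207  0.1387] yaw -95.1 F [-0.5  0.2 -0.4] open 0.437
0.6,-0.09,0.15,-97 xyz [-34.6, 301.2, -11.5] rot [-0.001, 0.002, 0.034]
0.6,-0.09,0.10,-97 xyz [-34.5, 301.3, 38.5] rot [-0.001, 0.002, 0.034]
```

```bash
python3 -m handwheel '[{"xyz":[-7,61,-5],"delta_rot":[0,0,0.01],"hand":0.1},{"xyz":[-14,122,-10],"delta_rot":[0,0,0.02],"hand":0.1},{"xyz":[-21,183,-11],"delta_rot":[0,0,0.034],"hand":0.1},{"xyz":[-28,243,-11],"delta_rot":[0,0,0.034],"hand":0.1},{"xyz":[-34,303,-11],"delta_rot":[0,0,0.034],"hand":0.1}]'
python3 - <<'E'
from h import *
t=vision.capture("top");s=vision.capture("side")
a=cv2.resize(t[160:255,225:325,::-1],None,fx=5,fy=5,interpolation=cv2.INTER_CUBIC)
b=cv2.resize(s[165:245,310:370,::-1],None,fx=5,fy=5,interpolation=cv2.INTER_CUBIC)
c=np.zeros((475,800,3),np.uint8);c[:475,:500]=a;c[:400,500:800]=b
cv2.imwrite("pics/a3.png",c)
E
python3 goal.py 0.6,-0.0955,0.1,-97
```

```text
time_s: 8.0
position: [0.6016, -0.0936, 0.1507]
tcp_rot: [[0.993, -0.122, 0.004], [-0.122, -0.993, 0.001], [0.004, -0.001, -1.0]]
force: [0.2, -0.7, -0.4]
opening: 0.448
grasp_force: 0.0
t 8.1 p [ 0.6015 -0.0981  0.1506] yaw -97.4 F [ 0.8  0.5 -0.3] open 0.448
0.6,-0.0955,0.1,-97 xyz [-2.0, -2.5, 50.6] rot [0.001, -0.004, -0.007]
```

View pics/a3.png

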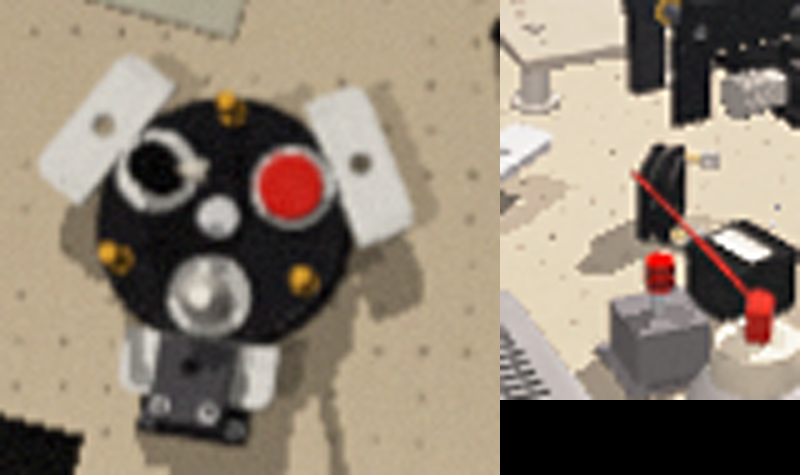

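The carousel now has its objective towards the clevis. The lug holes are at 5x px (103,124) and (360,163), and the jaw hole is at (192,366). The fingers hang over the pin in the side view, with tips at px (338.6,183) and (348,190) and the head at (341.6,219).

```bash
python3 - <<'E'
from h import *
f=lambda u,v,z:px2w("top",225+u/5-.4,160+v/5-.4,z)
hub=np.array([.6008,.2118,.036])
for n,u,v,z in(("hB",103,124,.036),("hR",360,163,.036),("jaw",192,366,.06),("peg1",227,100,.094),("obj",200,295,.09)):
    d=f(u,v,z)-hub;print(n,f(u,v,z).round(4),np.hypot(*d[:2]).round(4),np.degrees(np.arctan2(d[1],d[0])).round(1))
print("tips proj",w2px("side",[.6015,-.0981,.1746]),"seen 343.3,186.5")
for y in(-.1,-.095,-.09):
  for x in (.595,.6,.605): print(x,y,w2px("side",[x,y,.063]).round(1),w2px("top",[x,y,.073]).round(1))
E
```

```text
hB [0.6502 0.2778 0.036 ] 0.0824 53.2
hR [0.6328 0.1369 0.036 ] 0.0815 -66.9
jaw [0.5193 0.2218 0.06  ] 0.0821 173.0
peg1 [0.6572 0.2054 0.094 ] 0.0567 -6.5
obj [0.5555 0.216  0.09  ] 0.0455 174.7
tips proj [342.26311201 184.78057388] seen 343.3,186.5
0.595 -0.1 [340.7 220.1] [385.3 207.4]
0.6 -0.1 [342.1 219.6] [385.3 205.5]
0.605 -0.1 [343.5 219.1] [385.3 203.6]
0.595 -0.095 [339.7 219.4] [383.4 207.3]
0.6 -0.095 [341.1 218.9] [383.4 205.4]
0.605 -0.095 [342.5 218.4] [383.4 203.6]
0.595 -0.09 [338.7 218.7] [381.5 207.3]
0.6 -0.09 [340.1 218.2] [381.5 205.4]
0.605 -0.09 [341.5 217.7] [381.6 203.5]
```

Both visible holes put the objective's lug hole at 173.1°, against the jaw at 173.0°, so it is already aligned. Descending to the pin with the tips at z≈57 mm (reading 0.033).

```bash
python3 -m handwheel '[{"xyz":[-2,-2.8,30],"delta_rot":[0,0,0],"hand":0.0},{"xyz":[-2,-2.8,60],"delta_rot":[0,0,0],"hand":0.0},{"xyz":[-2,-2.8,75],"delta_rot":[0,0,0],"hand":0.0},{"xyz":[-2,-2.8,75],"delta_rot":[0,0,0],"hand":0.0},{"xyz":[-2,-2.8,75],"delta_rot":[0,0,0],"hand":0.0}]'
python3 goal.py 0.6,-0.095,0.033,-97
python3 look.py side 328 358 195 232
```

```text
time_s: 8.72
position: [0.601, -0.0886, 0.0751]
tcp_rot: [[0.992, -0.122, 0.004], [-0.122, -0.992, 0.001], [0.004, -0.001, -1.0]]
force: [0.2, 0.6, -1.3]
opening: 0.498
grasp_force: 0.0
t 8.72 p [ 0.601  -0.0886  0.0751] yaw -97.0 F [ 0.2  0.6 -1.3] open 0.498
0.6,-0.095,0.033,-97 xyz [-0.4, 6.5, 42.1] rot [-0.001, -0.004, -0.0]
195 ....-###-#--######---#########
196 ....--##-----#####---#########
197 ....--#---###-####--########--
198 ....--###-##--##########-----.
199 ....--##R--#-##-######----....
200 ....--##-RR--#########........
201 .....-###-RR##########........
202 .....-####-RR########-........
203 .....-#####-R-#######-........
204 .....-----##-RR######-........
205 .........-##--RR#####-........
206 .........-##-#-RR####-........
207 .........-#####-RR###-........
208 .........-######-R-##-........
209 ........--#######RR-#-......--
210 ......--.-########RR--....----
211 ....----.-##-###-#--R...--....
212 .----------#--##--..-R--......
213 .--------.-------..--RR--.....
214 .------------.-----###RR-#-...
215 .------------R....--###RR-##-.
216 ---------..RPPPP...-####RR-###
217 -------....RPPPPR..-#####PR-##
218 -----......-RPPPR..-######PR-#
219 ...--......-RRRR-..-#######PR#
220 ...........-PPPPR..-#######-RR
221 ...........RRRRRR..-########-R
222 ...........-RRRR--.-#########R
223 ...........-RRRR----##########
224 ............-..------#########
225 ....-......-----------########
226 ....-.......-----------#######
227 ....--....--------------######
228 ....----------------------#-#-
229 ....--------...------------...
230 ....--------.....---------....
231 ....------..-------------.....
```

```bash
python3 -m handwheel '[{"xyz":[-0.4,6.5,0],"delta_rot":[0,0,0],"hand":0.0},{"xyz":[-0.4,6.5,10],"delta_rot":[0,0,0],"hand":0.0},{"xyz":[-0.4,6.5,22],"delta_rot":[0,0,0],"hand":0.0},{"xyz":[-0.4,6.5,34],"delta_rot":[0,0,0],"hand":0.0},{"xyz":[-0.4,6.5,42],"delta_rot":[0,0,0],"hand":0.0}]'
python3 -m handwheel '[{"xyz":[0,0,0],"delta_rot":[0,0,0],"hand":0.3},{"xyz":[0,0,0],"delta_rot":[0,0,0],"hand":0.5},{"xyz":[0,0,0],"delta_rot":[0,0,0],"hand":1},{"xyz":[0,0,0],"delta_rot":[0,0,0],"hand":1},{"xyz":[0,0,0],"delta_rot":[0,0,0],"hand":1}]'
python3 look.py side 328 358 195 230
```

```text
time_s: 9.4
position: [0.5981, -0.0947, 0.0305]
tcp_rot: [[0.992, -0.123, -0.0], [-0.123, -0.992, 0.002], [-0.001, -0.002, -1.0]]
force: [0.6, -0.5, 0.3]
opening: 0.505
grasp_force: 0.0
time_s: 10.02
position: [0.5991, -0.0951, 0.0324]
tcp_rot: [[0.992, -0.123, 0.002], [-0.123, -0.992, 0.001], [0.002, -0.001, -1.0]]
force: [-0.5, 0.3, 1.6]
opening: 0.198
grasp_force: 30.0
195 -P-PP-#-PP-##----#######PPPP--
196 PP-------PP-##-----#####------
197 PP-----##-PP--##--------------
198 -PP--##--##PPP-#--------------
199 -----###R--#-PP---------------
200 ....--##-RR-#-----------------
201 ....-####-RR--##--------------
202 ....-#####PRPP-#--------------
203 ....--###-PPPP-###------------
204 .....-###PP--P-##------------#
205 ......-##PP---RR##-------#####
206 .......-##PP---RR#---#########
207 .......-###-----RR############
208 .......-######---R-###########
209 .......-#########RR-##########
210 ......--##########RR-#########
211 ....-----#-########RR-########
212 ..------##--######--RR-######-
213 .-----.-##--#########RR-###--.
214 .-----.-##-#####-#####RR-##...
215 .-------###-###########RR-##-.
216 --------###PR###########RR-##-
217 --------##-PR############RR-##
218 -----..--##R-#############PR-#
219 ....-...-##R###############PR-
220 ........---R###############-RR
221 ..........-R################-R
222 ...........-#################R
223 ...........--###----##########
224 ........---.---------#########
225 ....-....----..-------########
226 ....--...----.---------#######
227 ....--------------------######
228 ....----------------------#-#-
229 ....-----------------------...
```

The pin head is gripped (17 mm opening). In readings, the head underside is reading + 0.0206, so home is 0.0394, jaw entry is 0.087, and standing on the lug is 0.063. The jaw target relative to the pin grasp is about (0.522,0.222).

```bash
python3 -m handwheel '[{"xyz":[0,0,-30],"delta_rot":[0,0,0],"hand":1},{"xyz":[0,0,-75],"delta_rot":[0,0,0],"hand":1},{"xyz":[0,0,-120],"delta_rot":[0,0,0],"hand":1},{"xyz":[0,-30,-120],"delta_rot":[0,0,0],"hand":1},{"xyz":[0,-60,-120],"delta_rot":[0,0,0],"hand":1}]'
python3 goal.py 0.5222,0.2219,0.15,-97
```

```text
time_s: 10.7
position: [0.606, -0.0353, 0.1529]
tcp_rot: [[0.992, -0.124, 0.002], [-0.124, -0.992, 0.001], [0.002, -0.001, -1.0]]
force: [0.4, 0.1, -2.0]
opening: 0.197
grasp_force: 30.0
t 10.7 p [ 0.606  -0.0353  0.1529] yaw -97.1 F [ 0.4  0.1 -2. ] open 0.197
0.5222,0.2219,0.15,-97 xyz [-115.1, -244.8, 3.0] rot [-0.001, -0.002, -0.002]
```

```bash
python3 -m handwheel '[{"xyz":[-25,-52,1],"delta_rot":[0,0,0],"hand":1},{"xyz":[-50,-105,2],"delta_rot":[0,0,0],"hand":1},{"xyz":[-75,-158,3],"delta_rot":[0,0,0],"hand":1},{"xyz":[-97,-206,3],"delta_rot":[0,0,0],"hand":1},{"xyz":[-115.1,-244.8,3],"delta_rot":[0,0,0],"hand":1}]'
python3 -m handwheel '[{"xyz":[0,0,10],"delta_rot":[0,0,0],"hand":1},{"xyz":[0,0,20],"delta_rot":[0,0,0],"hand":1},{"xyz":[0,0,30],"delta_rot":[0,0,0],"hand":1},{"xyz":[0,0,30],"delta_rot":[0,0,0],"hand":1},{"xyz":[0,0,30],"delta_rot":[0,0,0],"hand":1}]'
python3 goal.py 0.5222,0.2219,0.09,-97
python3 - <<'E'
from h import *
t=vision.capture("top");s=vision.capture("side")
a=cv2.resize(t[190:260,225:305,::-1],None,fx=5,fy=5,interpolation=cv2.INTER_CUBIC)
b=cv2.resize(s[140:210,230:310,::-1],None,fx=5,fy=5,interpolation=cv2.INTER_CUBIC)
cv2.imwrite("pics/a4.png",np.hstack([a,b]))
E
```

```text
time_s: 11.32
position: [0.5203, 0.2234, 0.149]
tcp_rot: [[0.993, -0.122, 0.0], [-0.122, -0.993, 0.001], [0.0, -0.001, -1.0]]
force: [0.9, -0.3, -1.3]
opening: 0.191
grasp_force: 30.0
time_s: 11.95
position: [0.5223, 0.2208, 0.1192]
tcp_rot: [[0.992, -0.124, 0.001], [-0.124, -0.992, 0.001], [0.001, -0.001, -1.0]]
force: [-0.0, -0.0, -1.3]
opening: 0.198
grasp_force: 30.0
t 11.95 p [0.5223 0.2208 0.1192] yaw -97.1 F [-0.  -0.  -1.3] open 0.198
0.5222,0.2219,0.09,-97 xyz [-0.3, -1.1, 29.2] rot [-0.001, -0.001, -0.002]
```

View pics/a4.png

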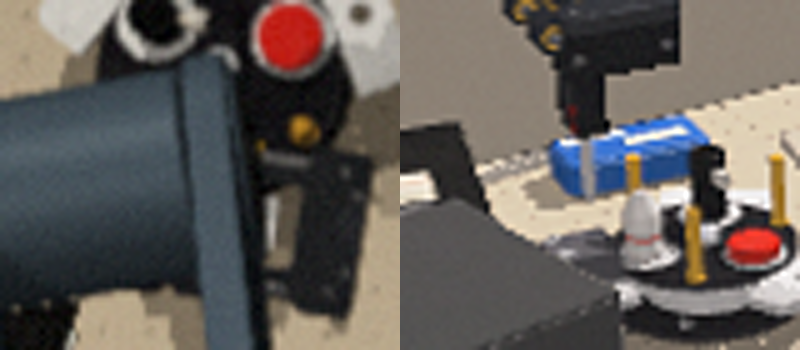

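The side view shows the pin hanging upright with its tip at about px (267,178.5). The clevis top is at about (268,188), just left of the objective, whose top is at (278,179). Lowering to the jaw.

```bash
python3 -m handwheel '[{"xyz":[-0.2,-1,8],"delta_rot":[0,0,0],"hand":1},{"xyz":[-0.2,-1,16],"delta_rot":[0,0,0],"hand":1},{"xyz":[-0.2,-1,24],"delta_rot":[0,0,0],"hand":1},{"xyz":[-0.2,-1,30],"delta_rot":[0,0,0],"hand":1},{"xyz":[-0.2,-1,34],"delta_rot":[0,0,0],"hand":1}]'
python3 -c "
from h import *
print(w2px('side',[.5223,.2208,.0918]),w2px('side',[.5222,.2219,.06]))"
python3 goal.py .522,.222,.065,-97; python3 look.py side 255 292 170 200
```

```text
time_s: 12.68
position: [0.5216, 0.2226, 0.0847]
tcp_rot: [[0.992, -0.123, 0.001], [-0.123, -0.992, 0.001], [0.001, -0.001, -1.0]]
force: [-1.1, 0.2, -1.3]
opening: 0.193
grasp_force: 30.0
[266.9457988  179.50614161] [267.43577192 187.93638337]
t 12.68 p [0.5216 0.2226 0.0847] yaw -97.1 F [-1.1  0.2 -1.3] open 0.193
.522,.222,.065,-97 xyz [0.4, 0.5, 19.7] rot [-0.001, -0.001, -0.001]
170 -----BBB#-######BBBBB-BBBBBBBBBBB####
171 -.-.-BBB#R######BBBBPPP-BBBBBBBBB####
172 ..---BBB#-######BBBB-PPBBBBBBBBBB####
173 ---..-BB#-#######BBBPPPBBBBBBBBBB####
174 .....-BBB-#######BBB-PPBBBBBBBBBB####
175 ....--BBB-#######BBB-PPBBBBBBB----###
176 .------BB-######BBBB-PP-B-------.-###
177 --------BBB---BBBBBB-PP----......-###
178 .-------BBB---B-------...........-###
179 .----------------................-###
180 ...--------..-...................-###
181 ...-----....--......-.......----.PP##
182 ............--......-......-##-.PPP-#
183 ............--.............----.PPP-#
184 ............--......-......--##-PPP--
185 ............---....--......-####PPP..
186 ...........-----..---......-####PPP..
187 .....-.------------#---------###PPP..
188 --.--.------------#-------..--##PPP--
189 ---------------------.-.....---#PPP--
190 --------..-----------..........-PPPP-
191 -------.---------------...-...--PPPP-
192 -------------------------....--#-PPP-
193 -----------------------...---###PPPP-
194 --------------------############PPPP-
195 ----------------------##########PPPPP
196 --------------------------######PPPP#
197 ------------------....-----------###-
198 -------------------....---...--------
199 -------------------....----.-........
```

```bash
python3 -m handwheel '[{"xyz":[0,0,2],"delta_rot":[0,0,0],"hand":1},{"xyz":[0,0,4],"delta_rot":[0,0,0],"hand":1},{"xyz":[0,0,6],"delta_rot":[0,0,0],"hand":1},{"xyz":[0,0,8],"delta_rot":[0,0,0],"hand":1},{"xyz":[0,0,8],"delta_rot":[0,0,0],"hand":1}]'
```

```text
time_s: 13.35
position: [0.5217, 0.2226, 0.0772]
tcp_rot: [[0.992, -0.123, 0.001], [-0.123, -0.992, 0.001], [0.001, -0.001, -1.0]]
force: [-0.2, -0.4, -0.6]
opening: 0.194
grasp_force: 30.0
```

```bash
python3 -m handwheel '[{"xyz":[0,0,4],"delta_rot":[0,0,0],"hand":1},{"xyz":[0,0,8],"delta_rot":[0,0,0],"hand":1},{"xyz":[0,0,12],"delta_rot":[0,0,0],"hand":1},{"xyz":[0,0,15],"delta_rot":[0,0,0],"hand":1},{"xyz":[0,0,17],"delta_rot":[0,0,0],"hand":1}]'
```

```text
time_s: 13.98
position: [0.5218, 0.2226, 0.06]
tcp_rot: [[0.992, -0.123, 0.001], [-0.123, -0.992, 0.001], [0.001, -0.001, -1.0]]
force: [-0.5, 1.5, -0.7]
opening: 0.196
grasp_force: 30.0
```

The reading of 0.060 is 3 mm past the lug top with no force, so the pin is in the lug's hole. Continuing down to the ball.

```bash
python3 -m handwheel '[{"xyz":[0,0,3],"delta_rot":[0,0,0],"hand":1},{"xyz":[0,0,6],"delta_rot":[0,0,0],"hand":1},{"xyz":[0,0,9],"delta_rot":[0,0,0],"hand":1},{"xyz":[0,0,12],"delta_rot":[0,0,0],"hand":1},{"xyz":[0,0,12],"delta_rot":[0,0,0],"hand":1}]'
```

```text
time_s: 14.6
position: [0.5218, 0.2226, 0.048]
tcp_rot: [[0.992, -0.123, 0.001], [-0.123, -0.992, 0.001], [0.001, -0.001, -1.0]]
force: [0.3, -1.1, -2.0]
opening: 0.194
grasp_force: 30.0
```

```bash
python3 -m handwheel '[{"xyz":[0,0,2],"delta_rot":[0,0,0],"hand":1},{"xyz":[0,0,4],"delta_rot":[0,0,0],"hand":1},{"xyz":[0,0,6],"delta_rot":[0,0,0],"hand":1},{"xyz":[0,0,8],"delta_rot":[0,0,0],"hand":1},{"xyz":[0,0,9],"delta_rot":[0,0,0],"hand":1}]'
```

```text
time_s: 15.22
position: [0.5216, 0.2227, 0.0395]
tcp_rot: [[0.992, -0.123, 0.001], [-0.123, -0.992, 0.001], [0.001, -0.001, -1.0]]
force: [-1.8, -0.6, 8.6]
opening: 0.194
grasp_force: 30.0
```

```bash
python3 -m handwheel '[{"xyz":[0,0,1],"delta_rot":[0,0,0],"hand":1},{"xyz":[0,0,2],"delta_rot":[0,0,0],"hand":1},{"xyz":[0,0,3],"delta_rot":[0,0,0],"hand":1},{"xyz":[0,0,4],"delta_rot":[0,0,0],"hand":1},{"xyz":[0,0,4],"delta_rot":[0,0,0],"hand":1}]'; python3 look.py side 255 285 170 196
```

```text
time_s: 15.85
position: [0.5218, 0.2227, 0.0391]
tcp_rot: [[0.992, -0.122, 0.002], [-0.122, -0.992, 0.001], [0.002, -0.002, -1.0]]
force: [-7.1, -2.2, 27.8]
opening: 0.195
grasp_force: 30.0
170 ---##PP--#------##############
171 -.---P----##################--
172 ..----P--###################--
173 ---.-----###################--
174 .....-B#######################
175 ....--B####--#################
176 .------B###---#############---
177 --------#############------...
178 .-------##########----........
179 .--------########-............
180 ...------########-............
181 ...------########-..........--
182 ........-########-.........-##
183 ........-#R-#####-.........--#
184 ........-#R######-..-......--#
185 ........-#-######-.--......-##
186 ........--R######----......-##
187 .....-----R#########---------#
188 --.--.-----########-------.---
189 -----------###-#-------......-
190 -------..------------.........
191 -----------------------...-...
192 -------------------------....-
193 -----------------------...---#
194 --------------------##########
195 ----------------------######-#
```

It stops hard at 0.0391 (home was computed as 0.0394). Relaxing, releasing, and lifting straight up to check.

```bash
python3 -m handwheel '[{"xyz":[0,0,-3],"delta_rot":[0,0,0],"hand":1},{"xyz":[0,0,-3.5],"delta_rot":[0,0,0],"hand":0.3},{"xyz":[0,0,-3.5],"delta_rot":[0,0,0],"hand":0.3},{"xyz":[0,0,-3.5],"delta_rot":[0,0,0],"hand":0.3},{"xyz":[0,0,-3.5],"delta_rot":[0,0,0],"hand":0.3}]'
python3 -m handwheel '[{"xyz":[0,0,-10],"delta_rot":[0,0,0],"hand":0.3},{"xyz":[0,0,-40],"delta_rot":[0,0,0],"hand":0.3},{"xyz":[0,0,-90],"delta_rot":[0,0,0],"hand":0.3},{"xyz":[-5,50,-120],"delta_rot":[0,0,0],"hand":0.3},{"xyz":[-10,110,-120],"delta_rot":[0,0,0],"hand":0.3}]'
python3 -m handwheel '[{"xyz":[-6,60,0],"delta_rot":[0,0,0],"hand":0.3},{"xyz":[-12,120,0],"delta_rot":[0,0,0],"hand":0.3},{"xyz":[-18,180,0],"delta_rot":[0,0,0],"hand":0.3},{"xyz":[-18,180,0],"delta_rot":[0,0,0],"hand":0.3},{"xyz":[-18,180,0],"delta_rot":[0,0,0],"hand":0.3}]'
python3 - <<'E'
from h import *
t=vision.capture("top");s=vision.capture("side")
a=cv2.resize(t[180:260,225:305,::-1],None,fx=5,fy=5,interpolation=cv2.INTER_CUBIC)
b=cv2.resize(s[140:220,240:320,::-1],None,fx=5,fy=5,interpolation=cv2.INTER_CUBIC)
cv2.imwrite("pics/a5.png",np.hstack([a,b]))
for z in(.06,.07,.08):print(w2px("side",[.5218,.2227,z]),w2px("top",[.5218,.2227,z]))
E
```

```text
time_s: 16.52
position: [0.5219, 0.2226, 0.0383]
tcp_rot: [[0.992, -0.123, 0.001], [-0.123, -0.992, 0.001], [0.001, -0.001, -1.0]]
force: [0.4, 0.1, -0.8]
opening: 0.349
grasp_force: 0.0
time_s: 17.15
position: [0.5008, 0.1142, 0.1621]
tcp_rot: [[0.993, -0.12, 0.01], [-0.12, -0.993, 0.001], [0.01, -0.002, -1.0]]
force: [0.0, 0.1, -0.5]
opening: 0.354
grasp_force: 0.0
time_s: 17.77
position: [0.4583, -0.0618, 0.1587]
tcp_rot: [[0.992, -0.124, 0.002], [-0.124, -0.992, 0.002], [0.002, -0.002, -1.0]]
force: [-0.4, 0.6, -0.1]
opening: 0.349
grasp_force: 0.0
[267.22125937 187.88210934] [262.70696568 231.85156517]
[267.01158389 185.21560404] [262.32706292 231.75114216]
[266.80101721 182.53349576] [261.9407365  231.64901539]
```

View pics/a5.png

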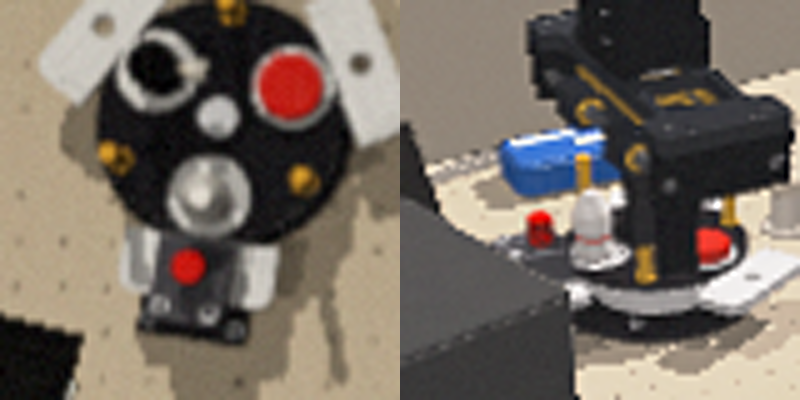

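The head sits centred on the clevis: in the top view it is over the jaw hole at crop (187,267), and in the side view its centre is at px (268,185.4) against 185.2 expected when home. Handing in.

```bash
python3 -c "
from rig import workorder
print(workorder.hand_in())"
```

```text
the job is handed in; nothing more can be done
None
```

The objective faces the clevis and the red-headed pin is seated through both jaws and the lug, its head down on the clevis in both camera views; I handed the job in at about 18 s, and the hand-in returned no verdict.

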